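# Close the rearing tubs, each with its own lid

## Task

Feeding is done, so close up the four open salamander tubs: pick up each lid by the cork bung in its middle and put it on the tub of the same shape and size, until it is fully home with its edge flat on the rim all round. Leave the tubs standing upright where they are, and do not disturb the spray bottle and the water dish.

Things in the scene. Friction and masses are not known exactly. Their poses are not given: they have to be found in the camera images.
- tub_large_rim (a point): The large round tub: open, milky white, round, 120 mm across, 58 mm high, walls 3 mm; loose on the bench, about 0.36 kg; a dark floor tile, a clay dome and pebbles inside, clear of the lid. Point: centre of its mouth at rim height; z up.
- lid_large_bung (a point): Lid of the large round tub: grey, 124 mm across, flange 4 mm, about 55 g. Grip: upright cork bung in its centre, 32 mm across, 44 mm tall above the flange. Below: plug 14 mm deep, 2.5 mm play per side in the mouth, tapering in 9 mm more to its foot. Point: middle of the bung, 40 mm above the plug's underside; 26 mm above the rim when home. z up; yaw is free.
- tub_small_rim (a point): The small round tub (a tall cup): open, milky white, round, 84 mm across, 84 mm high, walls 3 mm; loose on the bench, about 0.26 kg; a dark floor tile, a clay dome and pebbles inside, clear of the lid. Point: centre of its mouth at rim height; z up.
- lid_small_bung (a point): Lid of the small round tub (a tall cup): grey, 88 mm across, flange 4 mm, about 40 g. Grip: upright cork bung in its centre, 32 mm across, 44 mm tall above the flange. Below: plug 14 mm deep, 2.5 mm play per side in the mouth, tapering in 9 mm more to its foot. Point: middle of the bung, 40 mm above the plug's underside; 26 mm above the rim when home. z up; yaw is free.
- tub_square_rim (a point): The square tub: open, milky white, 94 mm (x) by 94 mm (y) outside, rounded corners, 66 mm high, walls 3 mm; loose on the bench, about 0.32 kg; a dark floor tile, a clay dome and pebbles inside, clear of the lid. Point: centre of its mouth at rim height; z up.
- lid_square_bung (a point): Lid of the square tub: grey, 98 mm (x) by 98 mm (y), flange 4 mm, about 50 g. Grip: upright cork bung in its centre, 32 mm across, 44 mm tall above the flange. Below: plug 14 mm deep, 2.5 mm play per side in the mouth, tapering in 9 mm more to its foot. Point: middle of the bung, 40 mm above the plug's underside; 26 mm above the rim when home. z up; x, y along its sides; quarter turns are alike.
- tub_oblong_rim (a point): The oblong tub: open, milky white, 124 mm (x) by 80 mm (y) outside, rounded corners, 52 mm high, walls 3 mm; loose on the bench, about 0.32 kg; a dark floor tile, a clay dome and pebbles inside, clear of the lid. Point: centre of its mouth at rim height; z up.
- lid_oblong_bung (a point): Lid of the oblong tub: grey, 128 mm (x) by 84 mm (y), flange 4 mm, about 50 g. Grip: upright cork bung in its centre, 32 mm across, 44 mm tall above the flange. Below: plug 14 mm deep, 2.5 mm play per side in the mouth, tapering in 9 mm more to its foot. Point: middle of the bung, 40 mm above the plug's underside; 26 mm above the rim when home. z up; x the long way; half turns are alike.
- mister_mid (a point): Bystander: a green spray bottle with a white head, 66 mm across, 177 mm high, at one side of the bench. The point is on its axis, 90 mm above the bench.
- dish: Bystander: a shallow round white glazed water dish, 84 mm across, 22 mm high, at the other side of the bench. Origin: centre of its underside.
Things that resemble listed ones, but are neither listed nor needed, are in the scene too. What is shaped like the part that bears lid_square_bung but green is not meant. What is shaped like the part that bears lid_small_bung but green is not meant.

How it is judged (in metres and radians):
At the end, for the whole second after the job is handed in: Each of the four lids sits on the tub of its own shape and size: lid and tub centred on each other within 8 mm, the flange on the rim (bung's middle 22.5 to 29 mm above the rim), lid and tub level within 0.06 rad, everything at rest (horizontal distance between lid_large_bung and tub_large_rim below 0.008 m and z of lid_large_bung in the frame of tub_large_rim between 0.0225 and 0.029 m and angle between each of lid_large_bung, tub_large_rim, lid_small_bung, tub_small_rim, lid_square_bung, tub_square_rim, lid_oblong_bung, tub_oblong_rim's own z axis and vertical below 0.06 rad and linear speed of each of lid_large, tub_large, lid_small, tub_small, lid_square, tub_square, lid_oblong, tub_oblong below 0.02 m/s and horizontal distance between lid_small_bung and tub_small_rim below 0.008 m and z of lid_small_bung in the frame of tub_small_rim between 0.0225 and 0.029 m and horizontal distance between lid_square_bung and tub_square_rim below 0.008 m and z of lid_square_bung in the frame of tub_square_rim between 0.0225 and 0.029 m and horizontal distance between lid_oblong_bung and tub_oblong_rim below 0.008 m and z of lid_oblong_bung in the frame of tub_oblong_rim between 0.0225 and 0.029 m); the robot touches nothing.
It fails at once if a tub is shoved more than 50 mm from where it stood, or tipped by more than 20 degrees (distance of any of tub_large_rim, tub_small_rim, tub_square_rim, tub_oblong_rim from where it was at the start of the episode above 0.05 m or angle between any of tub_large_rim, tub_small_rim, tub_square_rim, tub_oblong_rim's own z axis and vertical above 0.35 rad).
It fails at once if the spray bottle is moved by more than 40 mm or tipped (distance of mister_mid from where it was at the start of the episode above 0.04 m or angle between mister_mid's own z axis and vertical above 0.35 rad).
It fails at once if the water dish is moved by more than 40 mm (distance of dish from where it was at the start of the episode above 0.04 m).
It also fails if it takes over 96 s, if anything falls off the work surface, if the arm or the gripper's body presses on something with over 40 N, if the wrist force passes 120 N, or if a joint passes its speed limit or range.

## Robot

A 6-joint arm with a two-finger parallel gripper is mounted at the origin on the work surface. World frame = base frame: x ahead of the robot, y to its left, z up, the work surface at z = 0. Lengths are in mm, angles in rad, forces in N, time in s.
With the tool pointing down it reaches from about 275 to 750 mm from the base axis. Payload 10.2 kg.
Tool frame: the origin (TCP) lies on the front face of the gripper's body, between the roots of the fingers; the fingertips stand 73 mm ahead of it and the grasp point (between the pads) lies ctrl.grip_depth ahead of it (ctrl.grip_depth is the distance from the TCP to the grasp point, in mm); z points along the fingers, y is the direction in which the jaws open and shut (so a half turn about z gives the same grasp; the last joint's range is limited). The gripper opens to 85 mm and grips with 20 to 120 N. Pads are 22 mm wide; open, the fingers measure 114 mm over their backs; the gripper's body (76 mm by 85 mm) begins 54 mm behind the grasp point. The pads swing forward as they close: fully open they stand 13 mm farther back than shut.
Start: joints at [1.037, 0.313, 1.498, -0, 1.331, -0.223], TCP at [160.569, 499.849, 303.894] pointing down, gripper open.
Joint ranges: [-2.94, 2.94], [-0.97, 2.17], [0.19, 2.56], [-1.23, 4.37], [0.02, 3.11], [-2.88, 2.88]. Speed limits (rad/s): [2.39, 2.39, 3.01, 3.14, 3.14, 3.14].

## Interface

Orientations are given as a unit quaternion [w, x, y, z].
In Python, from rig import readout, capture, ctrl, nets gives the robot as it stands. The module is installed in compiled form; this text tells all that it offers.
- The arm moves only by the tool apply_moves, never from a script. Its argument "targets" is a list of rows, each a list of 4 numbers: the shift along the tool's x, y, z in cm, then the turn about the tool's z in degrees. A call has 1 to 8 rows; each row shifts and turns the commanded pose from where the row before left it, along the tool's axes as they then stand; what a row does not reach is not made up. A row lasts 1/10 s, in which the tool goes at most 50 mm and 8.59 degrees, less where a joint would pass 70% of its speed; a pose out of reach is approached as far as the arm can. A call with a gripper value outside its range is refused whole. "grip" is the finger opening in cm, from 0 to 8.54, set as the call begins (left out, the last holds). The fingers move at their own pace and stop on an object; "force" is the grip in N (left out, the last holds). Time passes only in rows, so rows that do not move let the fingers close. It gives the time, the measured TCP pose, the force and the opening at its end, in the units of the state.
- readout.sense(): the state, without advancing time (a new reading comes with each control period).
- capture(name): name is "scene" or "side" or "wrist"; returns a dict with "img" (400x640x3 uint8, red, green, blue), "fov_y" (degrees; the focal length in pixels is half the picture's height over the tangent of half this angle, whatever the lens; pixels are square), "cx", "cy" (the principal point, pixels), "eye" and "rotation" of the camera in the world. Camera axes: x right, y down, z forward; pixel columns grow to the right and rows downward; lengths in mm; the calibration is good to about 2 mm. A picture is of the moment at which its call begins. There is no depth.
- ctrl.finish_job(): hands the job in, once; it reports no verdict.
Trained networks look in the newest picture that a camera, given by its name, has taken for a name from the list of things; names that differ only in an ending like _2 or _b are one class to them, and where a whole thing is asked for, a point or a joint stands for the part that bears it (a point fixed in the world has none). Each returns a list of dicts, best first, with "score" (0 to 1); they miss things now and then, are a little off and sometimes report something else, mostly with a low value. They report only what shows in the picture. A call takes as long as a camera call. They do not tell look-alikes from the thing itself.
- nets.boxes_of(camera, target): "location" ([column, row] as shares, 0 to 1, of the picture: columns of its width, rows of its height, amid what is visible of it).
The state is a dict: "time_s": time; "joints": joint angles; "dq": joint speeds; "tau": joint torques, N m; "eef_pos": TCP position; "ee_rot": TCP orientation; "force": force on the tool from outside, world axes, zero at the start; "wrist_torque": the same for the moment, N m; "grip_width": opening from 0.0 (shut) to 1.0 (fully open).
Only numpy, scipy, OpenCV 4.12 (cv2) and the standard library are available. Lean on these libraries where they do the work, as an engineer would, in place of code of your own. Each camera call takes 0.05 s, during which the arm holds its last target.

## Working session

There is one attempt and no reset: what is moved stays moved. The work goes in short steps, Python scripts to look and compute and a tool call to move; the robot and the scene stay as the last step left them, time stands still between calls to the robot, and variables do not carry over. Pictures are saved under pics/ and viewed, and the job is handed in when it is done.

Besides the shell and the picture viewer there is one more tool, called after ">>>" by a JSON object that holds its "op" and its "data". apply_moves: Moves the arm, as the interface text tells. Its arguments: {"type":"object","properties":{"targets":{"type":"array"},"grip":{"type":"number"},"force":{"type":"number"}},"required":["targets"]}

```bash
mkdir -p pics; ls; cat > h.py <<'E'
import numpy as np, cv2
from rig import readout, capture, ctrl, nets
def snap(n,fn=None):
    c=capture(n)
    if fn: cv2.imwrite('pics/'+fn,cv2.cvtColor(c['img'],cv2.COLOR_RGB2BGR))
    return c
def ray(c,u,v):
    f=200/np.tan(np.radians(c['fov_y']/2))
    d=np.array([(u-c['cx'])/f,(v-c['cy'])/f,1.])
    return np.array(c['eye']),np.array(c['rotation'])@d
def onz(c,u,v,z):
    e,d=ray(c,u,v); return e+d*(z-e[2])/d[2]
def proj(c,p):
    f=200/np.tan(np.radians(c['fov_y']/2))
    q=np.array(c['rotation']).T@(np.array(p)-np.array(c['eye']))
    return np.array([c['cx']+f*q[0]/q[2],c['cy']+f*q[1]/q[2]])
E
python3 - <<'E'
from h import *
np.set_printoptions(precision=3,suppress=True)
print(readout.sense(), ctrl.grip_depth)
for n in ['scene','side','wrist']:
    c=snap(n,n+'0.png'); print(n,c['fov_y'],c['cx'],c['cy'],c['eye'],np.array(c['rotation']).tolist())
E
```

```text
pics
{'time_s': 0.0, 'joints': array([ 1.037,  0.313,  1.498,  0.   ,  1.331, -0.223]), 'dq': array([ 0.   ,  0.   , -0.001,  0.   , -0.001, -0.001]), 'tau': array([  0.001, -41.225, -25.974,  -0.   ,   0.004,  -0.   ]), 'eef_pos': array([160.461, 499.694, 303.339]), 'ee_rot': array([-0.   ,  0.155,  0.988, -0.001]), 'force': array([-0.071, -0.69 , -1.037]), 'wrist_torque': array([ 0.038,  0.012, -0.057]), 'grip_width': 1.0034637572146015} 53.900000000000006
scene 45.241477052988415 322.3680557555929 202.3948510765659 [1385.209 -262.215 1276.683] [-0.26101269135163574, 0.7642490397136288, 0.5556172431671909, -0.19769992247207016]
side 42.88589926861613 314.3746211111234 208.25552425307856 [  285.861 -1378.96    919.558] [-0.4857221674044807, 0.871236680549501, -0.059503052297876814, 0.03847088930888668]
wrist 67.53735146863785 317.1908412156505 195.5818773463061 [ 90.961 521.472 371.986] [0.11759310100453298, 0.7991236648620179, 0.5833273640228068, 0.08545418208513024]
```

```bash
sed -i "s/^def snap/from scipy.spatial.transform import Rotation as R\ndef RM(c):\n    return R.from_quat(c['rotation'],scalar_first=True).as_matrix()\ndef snap/; s/np.array(c\['rotation'\])/RM(c)/" h.py; cat h.py | head -20; python3 -c "
from h import *
print(1)"
```

```text
import numpy as np, cv2
from rig import readout, capture, ctrl, nets
from scipy.spatial.transform import Rotation as R
def RM(c):
    return R.from_quat(c['rotation'],scalar_first=True).as_matrix()
def snap(n,fn=None):
    c=capture(n)
    if fn: cv2.imwrite('pics/'+fn,cv2.cvtColor(c['img'],cv2.COLOR_RGB2BGR))
    return c
def ray(c,u,v):
    f=200/np.tan(np.radians(c['fov_y']/2))
    d=np.array([(u-c['cx'])/f,(v-c['cy'])/f,1.])
    return np.array(c['eye']),RM(c)@d
def onz(c,u,v,z):
    e,d=ray(c,u,v); return e+d*(z-e[2])/d[2]
def proj(c,p):
    f=200/np.tan(np.radians(c['fov_y']/2))
    q=RM(c).T@(np.array(p)-np.array(c['eye']))
    return np.array([c['cx']+f*q[0]/q[2],c['cy']+f*q[1]/q[2]])
1
```

View pics/scene0.png

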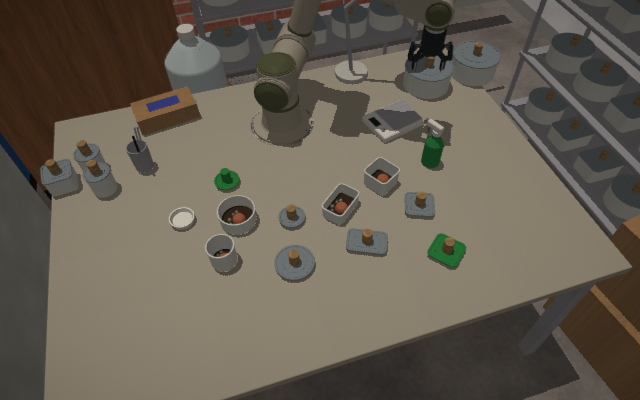

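View pics/side0.png

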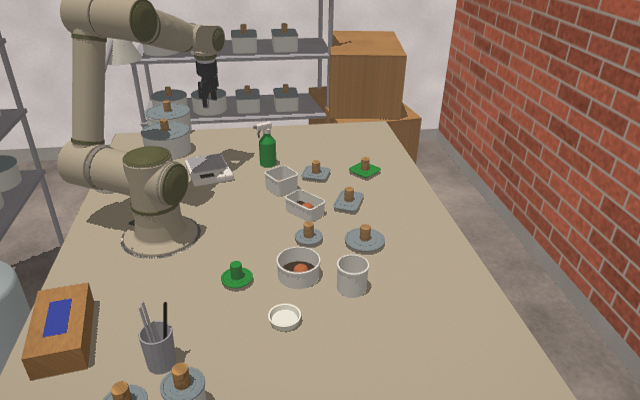

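View pics/wrist0.png

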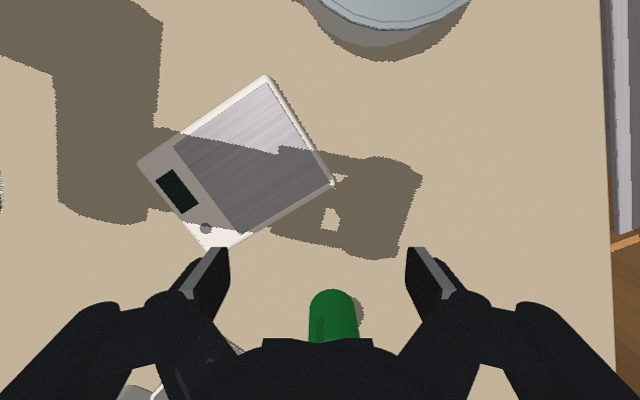

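```bash
cat > a.py <<'E'
from h import *
np.set_printoptions(precision=1,suppress=True)
C={n:snap(n) for n in ['scene','side']}
zs={'tub_large_rim':58,'lid_large_bung':40,'tub_small_rim':84,'lid_small_bung':40,'tub_square_rim':66,'lid_square_bung':40,'tub_oblong_rim':52,'lid_oblong_bung':40,'mister_mid':90,'dish':10}
for t,z in zs.items():
    for n,c in C.items():
        for o in nets.boxes_of(n,t)[:4]:
            u,v=o['location'][0]*640,o['location'][1]*400
            print(t,n,round(o['score'],2),np.array([u,v]),onz(c,u,v,z))
print(readout.sense()['time_s'])
E
python3 a.py
```

```text
tub_large_rim scene 0.83 [236.7 213.4] [ 423.4 -256.8   58. ]
tub_large_rim side 0.94 [298.8 268.9] [ 405.  -301.2   58. ]
lid_large_bung scene 0.82 [293.5 261.6] [ 640.6 -130.7   40. ]
lid_large_bung side 0.73 [366.3 238.4] [ 625.4 -159.7   40. ]
tub_small_rim scene 0.94 [220.  251.3] [ 565.9 -331.1   84. ]
tub_small_rim side 0.7 [351.1 272.4] [ 534.4 -365.8   84. ]
lid_small_bung scene 0.79 [289.8 209.9] [449.4 -89.8  40. ]
lid_small_bung scene 0.64 [225.9 177.6] [ 246.1 -261.2   40. ]
lid_small_bung side 0.95 [238.3 277.7] [ 241.9 -295.1   40. ]
lid_small_bung side 0.81 [308.5 237. ] [ 454.1 -130.2   40. ]
tub_square_rim scene 0.65 [376.1 172.4] [406.7 225.3  66. ]
tub_square_rim scene 0.48 [418.9 206.6] [584.9 300.3  66. ]
tub_square_rim side 0.81 [282.3 182.8] [402.1 169.6  66. ]
lid_square_bung scene 0.88 [419.8 206.1] [566.7 316.   40. ]
lid_square_bung scene 0.57 [445.9 247.8] [738.1 323.2  40. ]
lid_square_bung side 0.92 [366.  167.4] [730.6 297.8  40. ]
lid_square_bung side 0.69 [348.7 200.5] [616.9  65.7  40. ]
lid_square_bung side 0.62 [314.3 170.2] [532.9 299.3  40. ]
tub_oblong_rim scene 0.62 [339.8 203.1] [482.5  69.9  52. ]
tub_oblong_rim side 0.65 [308.  205.1] [474.2  33.6  52. ]
lid_oblong_bung scene 0.22 [378.4 175.3] [400.6 238.1  40. ]
lid_oblong_bung side 0.83 [349.7 200. ] [620.9  68.4  40. ]
mister_mid side 0.71 [265.6 147. ] [360.2 418.3  90. ]
dish scene 0.95 [181.9 218.4] [ 349.3 -432.2   10. ]
dish side 0.59 [283.9 312.3] [ 353.5 -412.1   10. ]
1.25
```

```bash
cat >> h.py <<'E'
def tool(s=None):
    s=s or readout.sense()
    return np.array(s['eef_pos']),R.from_quat(s['ee_rot'],scalar_first=True).as_matrix()
def mv(x,y,z,yaw=None):
    """shift in tool axes (cm) and turn (deg) to reach world TCP x,y,z and tool-y world angle yaw (deg, mod 180)"""
    p,M=tool(); d=M.T@(np.array([x,y,z])-p)/10
    a=0
    if yaw is not None:
        cur=np.degrees(np.arctan2(M[1,1],M[0,1]))
        a=-((yaw-cur+90)%180-90)   # tool z points down
    print('shift cm',d.round(2),'turn',round(a,1))
E
python3 - <<'E'
from h import *
np.set_printoptions(precision=3,suppress=True)
p,M=tool(); print(M)
c=snap('wrist'); print(M.T@(np.array(c['eye'])-p)); print(M.T@RM(c))
mv(480,-20,400,90)
E
```

```text
[[-0.952  0.306  0.   ]
 [ 0.306  0.952 -0.   ]
 [-0.    -0.    -1.   ]]
[ 72.868  -0.622 -68.578]
[[ 0.001 -0.958 -0.288]
 [ 1.     0.001  0.001]
 [-0.001 -0.288  0.958]]
shift cm [-46.31 -39.72  -9.61] turn -17.8
```

>>> {"op": "apply_moves", "data": {"targets": [[0, 0, -3, -6], [0, 0, -3, -6], [0, 0, -3, -5.8], [-2, -4.3, 0, 0], [-2, -4.3, 0, 0], [-2, -4.3, 0, 0], [-2, -4.3, 0, 0], [-2, -4.3, 0, 0]]}}

```text
time_s: 2.1
eef_pos: [260.7, 283.1, 394.0]
ee_rot: [0.0, -0.0, 1.0, 0.0]
force: [1.4, 0.4, 1.5]
grip_width: 1.0
```

>>> {"op": "apply_moves", "data": {"targets": [[-2, -4.3, 0, 0], [-2, -4.3, 0, 0], [-2, -4.3, 0, 0], [-2, -4.3, 0, 0], [-2, -4.3, 0, 0], [-2, -4.3, 0, 0], [0, 0, 0, 0], [0, 0, 0, 0]]}}

```text
time_s: 2.9
eef_pos: [380.6, 26.3, 393.8]
ee_rot: [-0.0, 0.001, 1.0, 0.0]
force: [0.1, 0.4, -0.2]
grip_width: 0.998
```

```bash
python3 - <<'E'
from h import *
np.set_printoptions(precision=3,suppress=True)
print(tool())
snap('wrist','w1.png')
E
```

```text
(array([380.583,  26.26 , 393.76 ]), array([[-1.   ,  0.002, -0.   ],
       [ 0.002,  1.   ,  0.   ],
       [ 0.   ,  0.   , -1.   ]]))
```

View pics/w1.png

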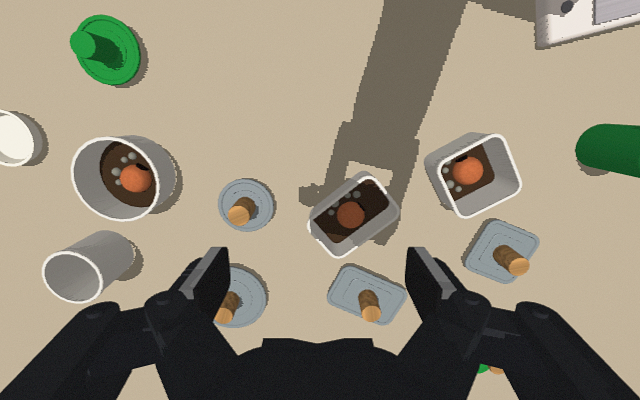

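```bash
cat > seg.py <<'E'
from h import *
import sys
np.set_printoptions(precision=1,suppress=True)
def seg(c,uv,z,kind,win=75,verbose=True):
    """kind tub/lid, round? returns fits in world mm on plane z"""
    hsv=cv2.cvtColor(c['img'],cv2.COLOR_RGB2HSV).astype(int); im=c['img'].astype(int)
    if kind=='tub': m=(im.min(2)>225)
    else: m=(im[...,2]>=im[...,0]+5)&(im.max(2)>80)&(im[...,1]-im[...,0]<50)
    m=m.astype(np.uint8)
    w=np.zeros_like(m); u,v=map(int,uv); w[max(0,v-win):v+win,max(0,u-win):u+win]=1
    m=m*w
    if kind=='lid': m=cv2.morphologyEx(m,cv2.MORPH_OPEN,np.ones((3,3),np.uint8))
    n,l,st,ce=cv2.connectedComponentsWithStats(m,connectivity=8)
    k=1+np.argmax(st[1:,4]); m=(l==k)
    vv,uu=np.nonzero(m)
    P=np.array([onz(c,a,b,z)[:2] for a,b in zip(uu,vv)],np.float32)
    r=cv2.minAreaRect(P); cc=cv2.minEnclosingCircle(P)
    print(kind,uv,'n',len(P),'rect c',np.array(r[0]),'dim',np.array(r[1]),'ang %.1f'%r[2],'circ',np.array(cc[0]),'d %.1f'%(2*cc[1]))
    return m,P,r,cc
E
cat > s1.py <<'E'
from seg import *
c=snap('wrist')
vis=c['img'].copy()
for nm,uv,z,k in [('tub_large',(118,178),58,'tub'),('tub_small',(75,277),84,'tub'),('tub_square',(479,176),66,'tub'),('tub_oblong',(354,214),52,'tub'),
 ('lid_small',(245,205),18,'lid'),('lid_oblong',(368,293),18,'lid'),('lid_square',(503,251),18,'lid'),('lid_large',(245,297),18,'lid')]:
    print(nm,end=' '); m,*_=seg(c,uv,z,k,60 if k=='tub' else 45); vis[m]=[255,0,255]
cv2.imwrite('pics/seg1.png',vis[...,::-1])
E
python3 s1.py
```

```text
tub_large tub (118, 178) n 421 rect c [ 406.3 -255.2] dim [119.1 117.7] ang 36.0 circ [ 406.6 -255.6] d 119.7
tub_small tub (75, 277) n 231 rect c [ 544.6 -327.4] dim [81.8 82.2] ang 0.0 circ [ 544.1 -327.6] d 83.7
tub_square tub (479, 176) n 421 rect c [401.5 246.6] dim [94.4 94. ] ang 29.9 circ [401.6 246.6] d 119.4
tub_oblong tub (354, 214) n 67 rect c [411.6 105.6] dim [43.1 13.4] ang 70.1 circ [417.9 103.3] d 43.1
lid_small lid (245, 205) n 1580 rect c [456.6 -86.4] dim [84.2 85.3] ang 0.0 circ [456.7 -86.4] d 86.3
lid_oblong lid (368, 293) n 2380 rect c [622.2 110.3] dim [126.5  83.9] ang 63.9 circ [622.5 109.8] d 137.9
lid_square lid (503, 251) n 2378 rect c [539. 328.] dim [97.9 97. ] ang 67.4 circ [538.9 328.6] d 122.3
lid_large lid (245, 297) n 1529 rect c [630.1 -97.6] dim [ 66.2 122.5] ang 79.1 circ [ 625.5 -122.5] d 123.0
```

View pics/seg1.png

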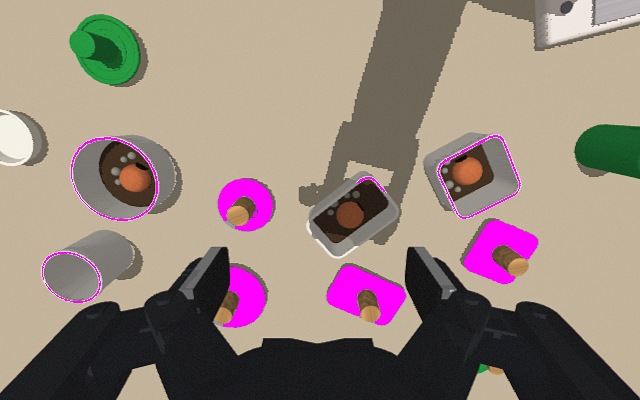

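```bash
python3 - <<'E'
from h import *
c=snap('wrist'); im=c['img'][...,::-1]
cv2.imwrite('pics/crop1.png',np.hstack([cv2.resize(im[150:260,190:300],(400,400)),cv2.resize(im[195:305,440:550],(400,400))]))
mv(456.6,-86.4,250,90); mv(456.6,-86.4,98,90)
E
```

```text
shift cm [ -7.62 -11.44  14.41] turn 0.1
shift cm [ -7.61 -11.44  29.61] turn 0.1
```

View pics/crop1.png

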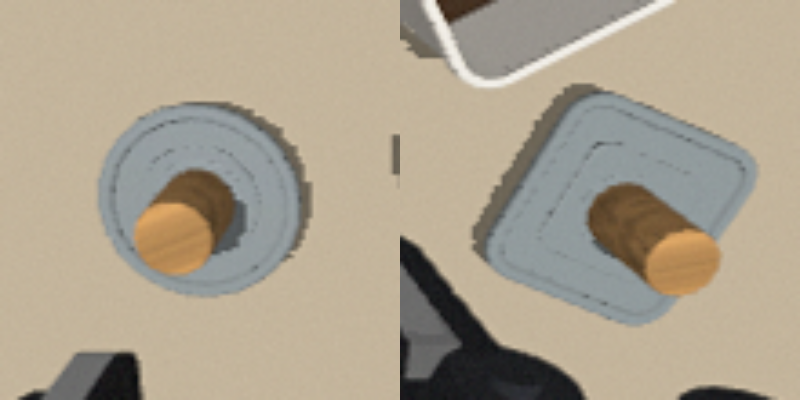

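Candidates for the small lid are the grey one at wrist (245,205) and the green one at (107,50). For the square lid they are the grey one at (503,251) and the green one at about (490,370). The other closed tubs stand at scene (60,175), (88,155) and (99,178). The crop confirms that the grey lids with cork bungs are the ones I want.

>>> {"op": "apply_moves", "data": {"targets": [[-1.9, -2.85, 3.6, 0], [-1.9, -2.85, 3.6, 0], [-1.9, -2.85, 3.6, 0], [-1.9, -2.89, 3.6, 0], [0, 0, 4, 0], [0, 0, 4, 0], [0, 0, 0, 0], [0, 0, 0, 0]]}}

```text
time_s: 3.85
eef_pos: [456.9, -86.8, 171.0]
ee_rot: [0.0, -0.001, 1.0, -0.0]
force: [0.2, -0.7, 0.7]
grip_width: 0.997
```

```bash
python3 - <<'E'
from seg import *
c=snap('wrist','w2.png')
m,*_=seg(c,(320,200),18,'lid',200)
mv(456.6,-86.4,98,90)
E
```

```text
lid (320, 200) n 6334 rect c [456.8 -87.4] dim [84.4 85.8] ang 87.2 circ [456.8 -87.6] d 86.5
shift cm [0.1 0.1 7.4] turn 0.1
```

View pics/w2.png

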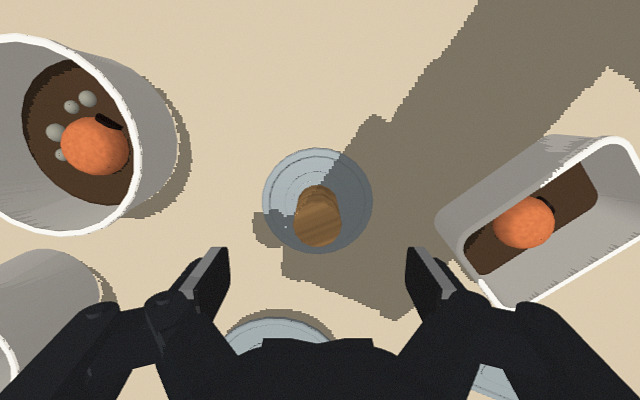

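>>> {"op": "apply_moves", "data": {"targets": [[0, 0, 2.5, 0], [0, 0, 2.5, 0], [0, 0, 2.3, 0], [0, 0, 0, 0], [0, 0, 0, 0]]}}

```text
time_s: 4.4
eef_pos: [457.4, -87.7, 98.8]
ee_rot: [0.001, -0.0, 1.0, -0.001]
force: [0.4, 0.2, 0.5]
grip_width: 1.0
```

>>> {"op": "apply_moves", "data": {"targets": [[0, 0, 0, 0], [0, 0, 0, 0], [0, 0, 0, 0], [0, 0, 0, 0], [0, 0, 0, 0], [0, 0, 0, 0], [0, 0, 0, 0]], "grip": 2.0, "force": 50}}

```text
time_s: 5.1
eef_pos: [456.7, -87.7, 97.5]
ee_rot: [0.0, 0.0, 1.0, -0.0]
force: [-2.4, 1.1, 6.0]
grip_width: 0.356
```

>>> {"op": "apply_moves", "data": {"targets": [[0, 0, -3, 0], [0, 0, -4, 0], [0, 0, -4, 0], [0, 0, -3, 0], [0, 0, 0, 0], [0, 0, 0, 0]]}}

```text
time_s: 5.7
eef_pos: [456.4, -87.5, 236.9]
ee_rot: [0.0, 0.0, 1.0, -0.0]
force: [0.2, 0.2, -1.4]
grip_width: 0.365
```

```bash
python3 - <<'E'
from seg import *
c=snap('wrist','w3.png'); snap('side','side3.png')
mv(544.3,-327.5,235,90)
p,M=tool()
m,P,r,cc=seg(c,(320,200),p[2]-97.5+18,'lid',200)
print(np.array(r[0])-p[:2])
seg(c,(40,90),58,'tub',100)
E
```

```text
shift cm [ -8.8 -24.    0. ] turn -0.0
lid (320, 200) n 8714 rect c [442.3 -88.2] dim [58.6 86.2] ang 0.5 circ [456.2 -88.2] d 86.6
[-13.7  -0.8]
tub (40, 90) n 1141 rect c [ 388.5 -281. ] dim [ 57.9 119.7] ang 55.2 circ [ 402.8 -260.4] d 119.7
```

View pics/w3.png

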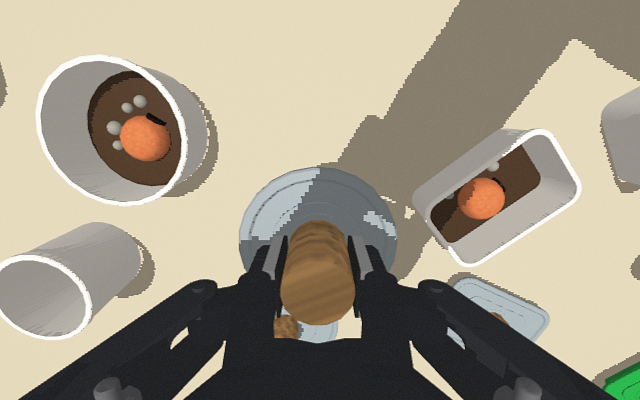

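```bash
python3 - <<'E'
from seg import *
c=snap('wrist')
seg(c,(42,297),84,'tub',60)
seg(c,(110,130),58,'tub',85)
seg(c,(505,195),52,'tub',85)
E
```

```text
tub (42, 297) n 973 rect c [ 545. -322.] dim [73.6 85.6] ang 73.2 circ [ 543.6 -326.8] d 86.0
tub (110, 130) n 2227 rect c [ 406.5 -255.2] dim [120. 120.] ang 36.1 circ [ 406.7 -255.2] d 121.4
tub (505, 195) n 1163 rect c [466.   76.5] dim [ 82.4 125.4] ang 39.7 circ [466.1  76.6] d 136.5
```

>>> {"op": "apply_moves", "data": {"targets": [[-1.4, -4, 0, 0], [-1.5, -4, 0, 0], [-1.5, -4, 0, 0], [-1.5, -4, 0, 0], [-1.5, -4, 0, 0], [-1.4, -3.9, 0, 0], [0, 0, 0, 0], [0, 0, 0, 0]]}}

```text
time_s: 6.65
eef_pos: [544.1, -326.8, 235.0]
ee_rot: [-0.001, 0.001, 1.0, 0.001]
force: [-0.7, -0.4, -1.4]
grip_width: 0.363
```

```bash
python3 - <<'E'
from seg import *
c=snap('wrist','w4.png')
p,M=tool(); print(p)
seg(c,(320,200),p[2]-97.5+18,'lid',200)
E
```

```text
[ 544.2 -326.   235.6]
lid (320, 200) n 8423 rect c [ 529.2 -327.2] dim [57.9 85. ] ang 0.4 circ [ 542.9 -327.1] d 85.4
```

View pics/w4.png

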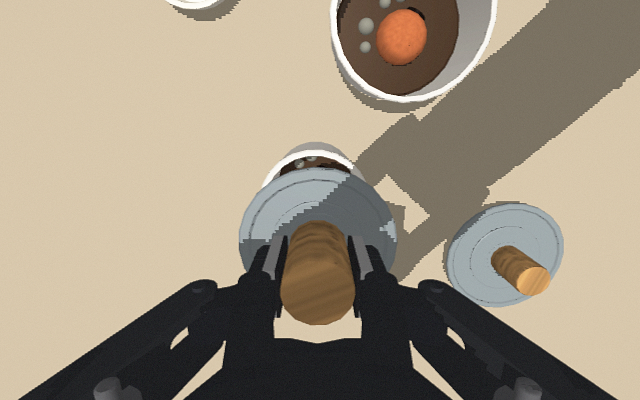

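```bash
python3 - <<'E'
from seg import *
c=snap('wrist')
seg(c,(504,255),18,'lid',75)
E
```

```text
lid (504, 255) n 7390 rect c [ 624.  -128.8] dim [119.8 119.3] ang 52.3 circ [ 625.6 -128.5] d 123.7
```

>>> {"op": "apply_moves", "data": {"targets": [[0, 0, 2.5, 0], [0, 0, 2, 0], [0, 0, 0.5, 0], [0, 0, 0.4, 0], [0, 0, 0.4, 0], [0, 0, 0.4, 0], [0, 0, 0, 0]]}}

```text
time_s: 7.45
eef_pos: [544.4, -326.5, 174.8]
ee_rot: [-0.0, 0.0, 1.0, 0.0]
force: [0.7, 0.1, -0.6]
grip_width: 0.366
```

>>> {"op": "apply_moves", "data": {"targets": [[0, 0, 0.3, 0], [0, 0, 0.3, 0], [0, 0, 0.2, 0], [0, 0, 0, 0], [0, 0, 0, 0]]}}

```text
time_s: 7.95
eef_pos: [544.6, -326.7, 167.6]
ee_rot: [0.0, 0.0, 1.0, -0.0]
force: [-1.6, 1.0, 5.4]
grip_width: 0.36
```

>>> {"op": "apply_moves", "data": {"targets": [[0, 0, 0, 0], [0, 0, 0, 0], [0, 0, 0, 0], [0, 0, 0, 0], [0, 0, -2, 0], [0, 0, -3, 0], [0, 0, -4, 0], [0, 0, 0, 0]], "grip": 8}}

```text
time_s: 8.75
eef_pos: [545.5, -327.4, 262.7]
ee_rot: [0.004, -0.0, 1.0, -0.003]
force: [1.0, -0.1, 0.2]
grip_width: 0.935
```

```bash
python3 - <<'E'
from seg import *
c=snap('wrist','w5.png'); 
seg(c,(504,255),18,'lid',85)
seg(c,(320,200),88,'lid',90)
c=snap('side','side5.png')
E
```

```text
lid (504, 255) n 6468 rect c [ 625.4 -128. ] dim [120.9 121.4] ang 0.2 circ [ 625.2 -127.5] d 123.4
lid (320, 200) n 4751 rect c [ 539.6 -326.3] dim [85.5 75.9] ang 76.5 circ [ 544.5 -327.4] d 86.0
```

View pics/w5.png

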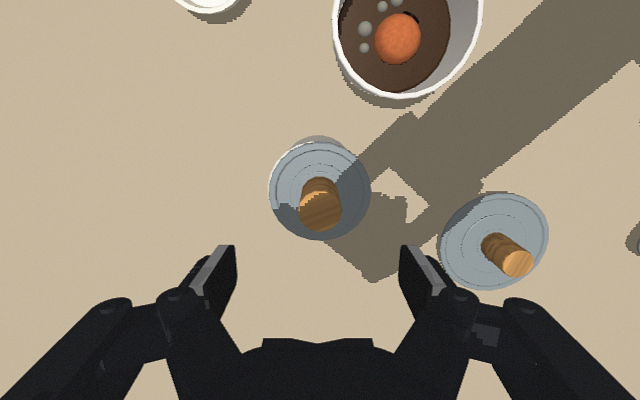

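Small lid seated. Next is the large lid at about (625,-128).

>>> {"op": "apply_moves", "data": {"targets": [[-1.6, 4, 0, 0], [-1.6, 4, 0, 0], [-1.6, 4, 1.5, 0], [-1.6, 4, 3, 0], [-1.5, 3.9, 3, 0], [0, 0, 3, 0], [0, 0, 0, 0], [0, 0, 0, 0]], "grip": 8.5}}

```text
time_s: 9.65
eef_pos: [622.1, -131.1, 153.9]
ee_rot: [-0.001, 0.0, 1.0, 0.0]
force: [0.5, -0.2, 1.5]
grip_width: 0.995
```

```bash
python3 - <<'E'
from seg import *
c=snap('wrist','w6.png')
m,P,r,cc=seg(c,(320,200),18,'lid',100)
mv(cc[0][0],cc[0][1],98,90)
E
```

```text
lid (320, 200) n 15969 rect c [ 626. -126.] dim [120.4 120.4] ang 90.0 circ [ 626.3 -125.8] d 122.0
shift cm [-0.4  0.6  5.7] turn -0.1
```

View pics/w6.png

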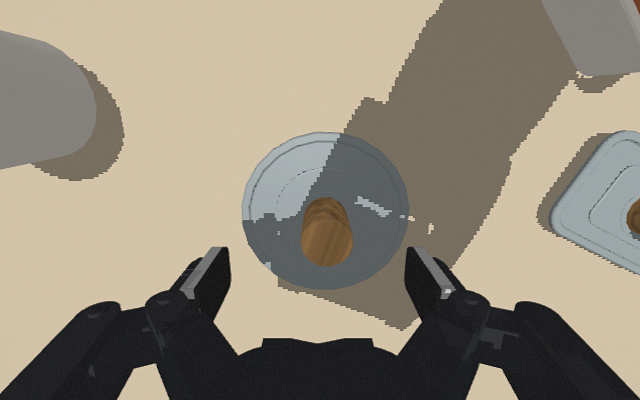

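>>> {"op": "apply_moves", "data": {"targets": [[-0.35, 0.45, 0, 0], [0, 0, 2.5, 0], [0, 0, 2.4, 0], [0, 0, 0.8, 0], [0, 0, 0, 0]]}}

```text
time_s: 10.2
eef_pos: [625.8, -126.3, 97.2]
ee_rot: [-0.0, 0.0, 1.0, 0.0]
force: [0.5, 1.0, 0.9]
grip_width: 0.997
```

>>> {"op": "apply_moves", "data": {"targets": [[0, 0, 0, 0], [0, 0, 0, 0], [0, 0, 0, 0], [0, 0, 0, 0], [0, 0, 0, 0], [0, 0, 0, 0]], "grip": 2.0, "force": 50}}

```text
time_s: 10.8
eef_pos: [626.2, -126.3, 98.1]
ee_rot: [0.001, 0.0, 1.0, -0.0]
force: [-0.8, -0.5, 6.2]
grip_width: 0.359
```

>>> {"op": "apply_moves", "data": {"targets": [[0, 0, -2, 0], [0, 0, -4, 0], [0, 0, -4, 0], [0, 0, -1, 0], [0, 0, 0, 0], [0, 0, 0, 0]]}}

```text
time_s: 11.4
eef_pos: [625.3, -125.9, 205.5]
ee_rot: [-0.001, 0.0, 1.0, 0.0]
force: [0.7, -0.4, -1.1]
grip_width: 0.36
```

```bash
python3 - <<'E'
from seg import *
c=snap('wrist','w7.png')
p,M=tool(); print(p)
m,P,r,cc=seg(c,(320,200),p[2]-97.5+18,'lid',130)
mv(406.5,-255.2,p[2],90)
E
```

```text
[ 625.2 -125.9  205.1]
lid (320, 200) n 21014 rect c [ 607.6 -126.3] dim [120.4  85.7] ang 90.0 circ [ 624.7 -126.4] d 121.0
shift cm [ 21.9 -12.9   0.1] turn -0.0
```

View pics/w7.png

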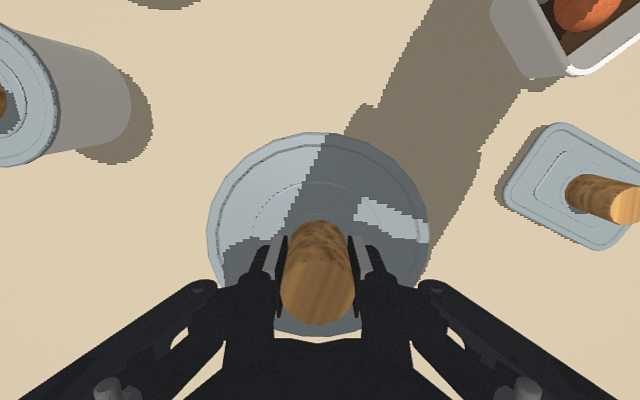

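>>> {"op": "apply_moves", "data": {"targets": [[3.7, -2.15, 0, 0], [3.7, -2.15, 0, 0], [3.7, -2.15, 0, 0], [3.7, -2.15, 0, 0], [3.6, -2.15, 0, 0], [3.5, -2.15, 0, 0], [0, 0, 0, 0], [0, 0, 0, 0]]}}

```text
time_s: 12.25
eef_pos: [406.3, -255.2, 206.3]
ee_rot: [-0.001, 0.001, 1.0, 0.001]
force: [-0.3, 0.2, -0.4]
grip_width: 0.362
```

```bash
python3 - <<'E'
from seg import *
c=snap('wrist','w8.png')
p,M=tool(); print(p)
m,P,r,cc=seg(c,(320,200),p[2]-97.5+18,'lid',130)
mv(406.5,-255.2,p[2],90)
E
```

```text
[ 406.9 -254.8  206.4]
lid (320, 200) n 20614 rect c [ 388.6 -255.7] dim [119.8  85.4] ang 89.9 circ [ 405.7 -255.6] d 120.7
shift cm [ 0. -0. -0.] turn -0.0
```

View pics/w8.png

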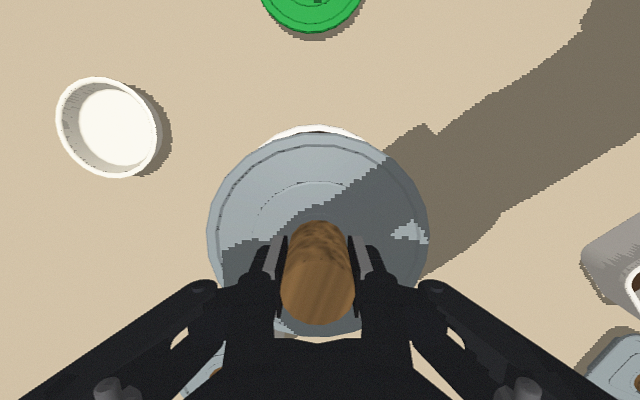

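>>> {"op": "apply_moves", "data": {"targets": [[0, 0, 2, 0], [0, 0, 2, 0], [0, 0, 0.7, 0], [0, 0, 0.4, 0], [0, 0, 0.4, 0], [0, 0, 0.3, 0], [0, 0, 0, 0]]}}

```text
time_s: 13.0
eef_pos: [406.9, -255.1, 149.2]
ee_rot: [0.0, 0.0, 1.0, -0.0]
force: [-0.3, -0.1, -1.5]
grip_width: 0.364
```

>>> {"op": "apply_moves", "data": {"targets": [[0, 0, 0.3, 0], [0, 0, 0.3, 0], [0, 0, 0.15, 0], [0, 0, 0, 0], [0, 0, 0, 0]]}}

```text
time_s: 13.5
eef_pos: [406.7, -255.1, 142.0]
ee_rot: [-0.0, 0.0, 1.0, -0.0]
force: [-2.8, 1.6, 6.0]
grip_width: 0.361
```

>>> {"op": "apply_moves", "data": {"targets": [[0, 0, 0, 0], [0, 0, 0, 0], [0, 0, 0, 0], [0, 0, 0, 0], [0, 0, -2, 0], [0, 0, -4, 0], [0, 0, -4, 0], [0, 0, 0, 0]], "grip": 8.5}}

```text
time_s: 14.3
eef_pos: [407.9, -256.1, 246.3]
ee_rot: [0.003, -0.0, 1.0, -0.003]
force: [1.4, 0.1, -1.4]
grip_width: 0.996
```

```bash
python3 - <<'E'
from seg import *
c=snap('wrist','w9.png')
p,M=tool(); print(p)
m,P,r,cc=seg(c,(320,200),62,'lid',130)
mv(466,76.5,240,90)
mv(622.3,110.1,170,63.9)
E
```

```text
[ 407.3 -255.5  243.6]
lid (320, 200) n 9625 rect c [ 397.9 -260.5] dim [100.2 120.8] ang 26.9 circ [ 406.9 -255.6] d 121.8
shift cm [-5.9 33.2  0.3] turn -0.0
shift cm [-21.5  36.6   7.3] turn 26.1
```

View pics/w9.png

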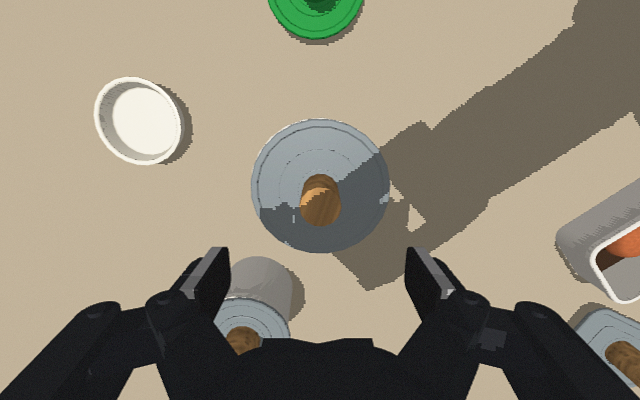

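>>> {"op": "apply_moves", "data": {"targets": [[-2.4, 4.1, 0, 0], [-2.4, 4.1, 0, 0], [-2.4, 4.1, 0, 0], [-2.4, 4.1, 0, 0], [-2.4, 4.1, 0, 0], [-2.4, 4.1, 0, 0], [-2.4, 4.1, 0, 0], [-2.4, 4.1, 0, 0]]}}

```text
time_s: 15.15
eef_pos: [599.2, 74.8, 239.9]
ee_rot: [-0.001, 0.0, 1.0, 0.0]
force: [1.1, -1.1, -0.5]
grip_width: 0.998
```

>>> {"op": "apply_moves", "data": {"targets": [[-2.3, 3.8, 1, 0], [0, 0, 2, 6.5], [0, 0, 2, 6.5], [0, 0, 1, 6.5], [0, 0, 0, 6.5], [0, 0, 0, 0], [0, 0, 0, 0]]}}

```text
time_s: 15.85
eef_pos: [621.6, 110.9, 180.8]
ee_rot: [-0.001, 0.224, 0.975, -0.0]
force: [1.0, -0.3, -0.9]
grip_width: 0.996
```

```bash
python3 - <<'E'
from seg import *
c=snap('wrist','w10.png')
print(readout.sense()['joints'])
m,P,r,cc=seg(c,(320,200),18,'lid',130)
mv(r[0][0],r[0][1],98,r[2])
E
```

```text
[-0.   0.7  1.3 -0.   1.2 -1.1]
lid (320, 200) n 11101 rect c [623.9 111.1] dim [125.6  82.6] ang 64.2 circ [624.  111.1] d 136.9
shift cm [-0.2  0.1  8.3] turn -0.1
```

View pics/w10.png

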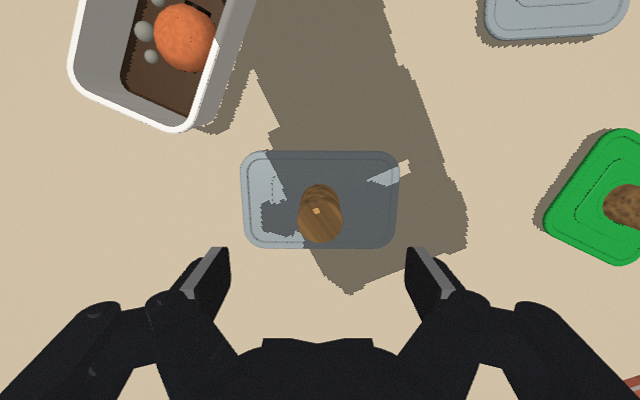

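>>> {"op": "apply_moves", "data": {"targets": [[-0.15, 0.1, 2, 0], [0, 0, 2.5, 0], [0, 0, 2.5, 0], [0, 0, 1.25, 0], [0, 0, 0, 0]]}}

```text
time_s: 16.4
eef_pos: [623.0, 111.1, 97.6]
ee_rot: [-0.001, 0.225, 0.974, -0.0]
force: [0.7, 0.0, 0.3]
grip_width: 0.993
```

>>> {"op": "apply_moves", "data": {"targets": [[0, 0, 0, 0], [0, 0, 0, 0], [0, 0, 0, 0], [0, 0, 0, 0], [0, 0, 0, 0], [0, 0, 0, 0]], "grip": 2.0, "force": 50}}

```text
time_s: 17.0
eef_pos: [624.1, 111.2, 100.2]
ee_rot: [0.001, 0.225, 0.974, 0.0]
force: [-1.0, 0.2, 6.5]
grip_width: 0.361
```

>>> {"op": "apply_moves", "data": {"targets": [[0, 0, -2, 0], [0, 0, -4, 0], [0, 0, -4, 0], [0, 0, 0, -8], [0, 0, 0, -8], [0, 0, 0, -8], [0, 0, 0, -8], [0, 0, 0, -8]]}}

```text
time_s: 17.8
eef_pos: [623.5, 111.1, 199.0]
ee_rot: [-0.0, -0.125, 0.992, 0.0]
force: [0.2, -0.1, -0.7]
grip_width: 0.36
```

>>> {"op": "apply_moves", "data": {"targets": [[0, 0, 0, -8], [0, 0, 0, -8], [0, 0, 0, -8], [0, 0, 0, -1.8], [0, 0, 0, 0], [0, 0, 0, 0]]}}

```text
time_s: 18.4
eef_pos: [623.6, 111.1, 199.0]
ee_rot: [-0.0, -0.34, 0.941, 0.0]
force: [-0.5, 0.2, -0.9]
grip_width: 0.36
```

```bash
python3 - <<'E'
from seg import *
c=snap('wrist','w11.png')
p,M=tool(); print(p)
m,P,r,cc=seg(c,(320,200),p[2]-97.5+18,'lid',130)
mv(466,76.5,200,129.7)
E
```

```text
[623.6 111.1 199.1]
lid (320, 200) n 18363 rect c [616.8 104.7] dim [ 68.6 123.2] ang 40.1 circ [620.  107.3] d 131.8
shift cm [14.3  7.4 -0.1] turn 0.0
```

View pics/w11.png

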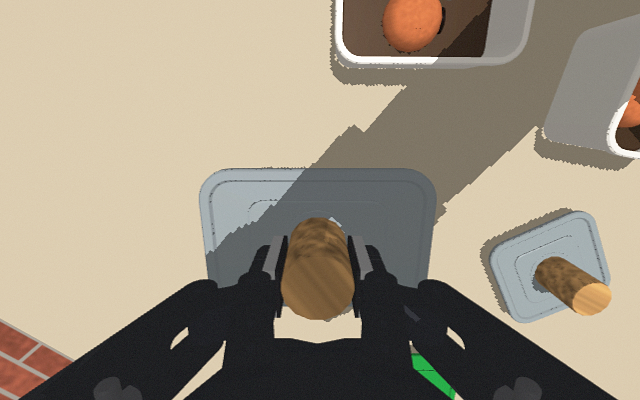

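>>> {"op": "apply_moves", "data": {"targets": [[3.6, 1.85, 0, 0], [3.6, 1.85, 0, 0], [3.6, 1.85, 0, 0], [3.5, 1.85, 0, 0], [0, 0, 0, 0], [0, 0, 0, 0]]}}

```text
time_s: 19.05
eef_pos: [466.5, 76.4, 199.7]
ee_rot: [0.001, -0.34, 0.94, -0.0]
force: [0.6, 0.8, -0.4]
grip_width: 0.358
```

```bash
python3 - <<'E'
from seg import *
c=snap('wrist','w12.png')
p,M=tool(); print(p)
m,P,r,cc=seg(c,(320,200),p[2]-99+18,'lid',130)
mv(466,76.5,200,129.7)
print(M.T@(np.r_[r[0],0]-p))
for uv in [(540,215)]: seg(c,uv,66,'tub',130)
E
```

```text
[467.2  76.4 199.7]
lid (320, 200) n 18543 rect c [460.4  70.4] dim [ 69.2 124.5] ang 39.5 circ [463.6  73.2] d 133.4
shift cm [ 0.1  0.1 -0. ] turn 0.1
[  9.3  -0.1 199.7]
tub (540, 215) n 1652 rect c [401.7 245.5] dim [95.4 95.8] ang 29.7 circ [400.9 246. ] d 119.8
```

View pics/w12.png

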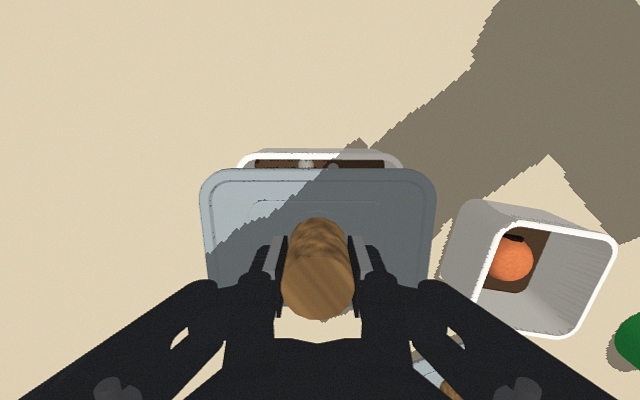

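>>> {"op": "apply_moves", "data": {"targets": [[0, 0, 2, 0], [0, 0, 2, 0], [0, 0, 0.7, 0], [0, 0, 0.4, 0], [0, 0, 0.4, 0], [0, 0, 0.3, 0], [0, 0, 0, 0]]}}

```text
time_s: 19.8
eef_pos: [466.5, 76.5, 141.2]
ee_rot: [0.0, -0.34, 0.94, -0.0]
force: [-0.3, 0.9, -0.2]
grip_width: 0.361
```

>>> {"op": "apply_moves", "data": {"targets": [[0, 0, 0.2, 0], [0, 0, 0.2, 0], [0, 0, 0.1, 0], [0, 0, 0, 0]]}}

```text
time_s: 20.2
eef_pos: [466.6, 76.5, 138.1]
ee_rot: [0.0, -0.34, 0.94, -0.0]
force: [-9.2, -1.1, 23.7]
grip_width: 0.363
```

>>> {"op": "apply_moves", "data": {"targets": [[0, 0, 0, 0], [0, 0, 0, 0], [0, 0, 0, 0], [0, 0, 0, 0], [0, 0, -2, 0], [0, 0, -4, 0], [0, 0, -4, 0], [0, 0, 0, 0]], "grip": 8.5}}

```text
time_s: 21.0
eef_pos: [468.0, 76.4, 240.6]
ee_rot: [0.004, -0.34, 0.94, -0.002]
force: [0.6, -0.3, -1.1]
grip_width: 1.002
```

```bash
python3 - <<'E'
from seg import *
c=snap('wrist','w13.png')
print(readout.sense()['joints'].round(2))
m,P,r,cc=seg(c,(320,200),56,'lid',90)
p,M=tool(); print(p)
mv(539,328.2,p[2],67.4)
E
```

```text
[-0.1  0.3  1.8  0.   1.1 -2.4]
lid (320, 200) n 9794 rect c [466.1  75.1] dim [ 82.1 125.6] ang 40.0 circ [466.4  75. ] d 136.6
[467.1  76.5 238. ]
shift cm [-21.6  14.7   0. ] turn 62.4
```

View pics/w13.png

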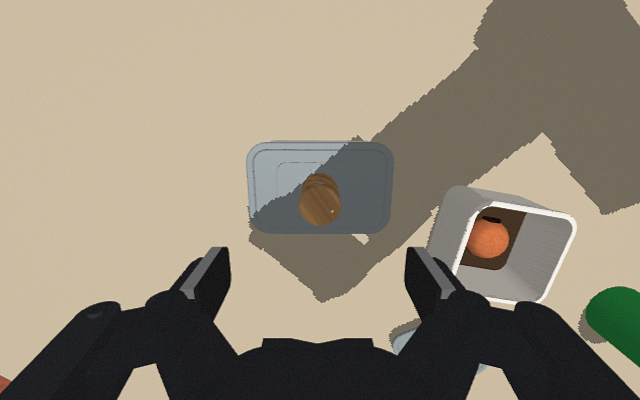

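>>> {"op": "apply_moves", "data": {"targets": [[-3.6, 2.45, 0, 0], [-3.6, 2.45, 0, 0], [-3.6, 2.45, 0, 0], [-3.6, 2.45, 0, 0], [-3.6, 2.45, 0, 0], [-3.6, 2.45, 0, 0], [0, 0, 0, -7], [0, 0, 0, -7]]}}

```text
time_s: 21.85
eef_pos: [537.8, 328.7, 233.5]
ee_rot: [-0.002, -0.455, 0.89, 0.0]
force: [-0.5, -0.7, 0.1]
grip_width: 0.996
```

>>> {"op": "apply_moves", "data": {"targets": [[0, 0, 2, -7], [0, 0, 2, -6.7], [0, 0, 2, 0], [0, 0, 0, 0], [0, 0, 0, 0]]}}

```text
time_s: 22.35
eef_pos: [538.1, 327.6, 175.5]
ee_rot: [-0.001, -0.555, 0.832, 0.0]
force: [-0.3, -0.1, 0.8]
grip_width: 0.998
```

```bash
python3 - <<'E'
from seg import *
c=snap('wrist','w14.png')
print(readout.sense()['joints'].round(2))
m,P,r,cc=seg(c,(320,200),18,'lid',90)
p,M=tool(); print(p)
mv(*r[0],98,r[2]+90)
mv(*r[0],98,r[2])
E
```

```text
[ 0.4  0.7  1.3  0.   1.2 -2.4]
lid (320, 200) n 10452 rect c [540.5 329.4] dim [96.4 95.9] ang 67.5 circ [541.  329.7] d 121.4
[538.5 327.7 176.5]
shift cm [-0.2 -0.1  7.8] turn -0.0
shift cm [-0.2 -0.1  7.8] turn 90.0
```

View pics/w14.png

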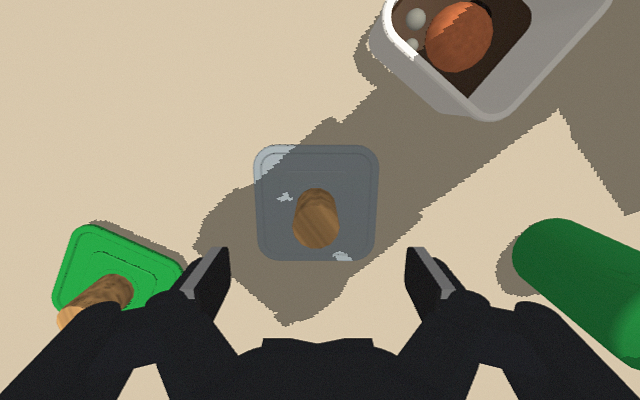

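```bash
python3 - <<'E'
from h import *
np.set_printoptions(precision=1,suppress=True)
c=capture('wrist')
print(onz(c,545,255,20),onz(c,515,240,0),onz(c,118,270,18),onz(c,185,280,16))
p,M=tool(); 
for s in(-60,60): print(p+M@np.array([0,s,70]))
E
```

```text
[380.5 442.5  20. ] [391.1 433.5   0. ] [720.  318.8  18. ] [673.2 350.1  16. ]
[594.1 304.8 107. ]
[483.2 350.8 106.9]
```

Both neighbours are clear. I'll descend and grip.

>>> {"op": "apply_moves", "data": {"targets": [[-0.15, -0.1, 2, 0], [0, 0, 2.5, 0], [0, 0, 2.2, 0], [0, 0, 1.0, 0], [0, 0, 0, 0]]}}

```text
time_s: 22.95
eef_pos: [539.6, 328.6, 98.7]
ee_rot: [-0.001, -0.555, 0.832, 0.0]
force: [-0.5, -1.2, -0.3]
grip_width: 0.998
```

>>> {"op": "apply_moves", "data": {"targets": [[0, 0, 0, 0], [0, 0, 0, 0], [0, 0, 0, 0], [0, 0, 0, 0], [0, 0, 0, 0], [0, 0, 0, 0]], "grip": 2.0, "force": 50}}

```text
time_s: 23.55
eef_pos: [540.1, 328.8, 100.1]
ee_rot: [0.001, -0.556, 0.831, -0.0]
force: [-1.2, -0.2, 5.7]
grip_width: 0.36
```

>>> {"op": "apply_moves", "data": {"targets": [[0, 0, -2, 0], [0, 0, -4, 0], [0, 0, -4, 0], [0, 0, -1.5, 7.5], [0, 0, 0, 7.5], [0, 0, 0, 7.5], [0, 0, 0, 7.5], [0, 0, 0, 7.7]]}}

```text
time_s: 24.35
eef_pos: [539.7, 328.6, 213.9]
ee_rot: [-0.0, -0.254, 0.967, -0.0]
force: [-0.5, 0.0, -0.1]
grip_width: 0.359
```

```bash
python3 - <<'E'
from seg import *
c=snap('wrist','w15.png')
p,M=tool(); print(p)
m,P,r,cc=seg(c,(320,200),p[2]-98+18,'lid',130)
print(M.T@(np.r_[r[0],0]-p))
mv(401.5,246.2,p[2],119.7)
E
```

```text
[539.7 328.6 213.9]
lid (320, 200) n 13612 rect c [528.9 321.8] dim [70.4 94.4] ang 29.5 circ [533.  322.7] d 110.3
[ 12.6  -0.7 214. ]
shift cm [16.1 -0.5  0. ] turn -0.6
```

View pics/w15.png

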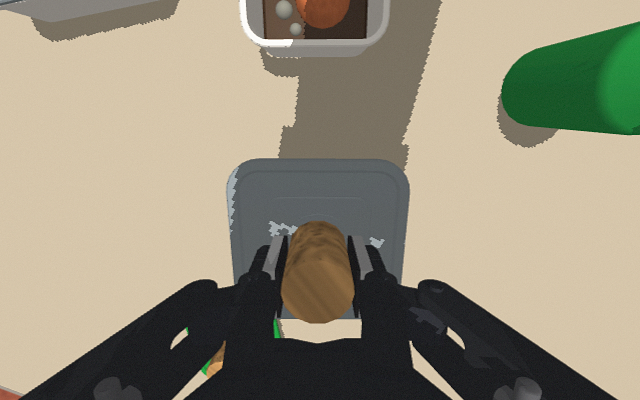

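>>> {"op": "apply_moves", "data": {"targets": [[4, -0.12, 0, -0.3], [4, -0.12, 0, 0], [4, -0.1, 0, 0], [4.1, -0.1, 0, 0], [0, 0, 0, 0], [0, 0, 0, 0]]}}

```text
time_s: 25.0
eef_pos: [402.6, 244.2, 214.7]
ee_rot: [0.001, -0.26, 0.966, 0.0]
force: [0.9, 0.5, 0.5]
grip_width: 0.362
```

```bash
python3 - <<'E'
from seg import *
c=snap('wrist','w16.png')
p,M=tool(); print(p)
m,P,r,cc=seg(c,(320,200),p[2]-98+18,'lid',130)
print(M.T@(np.r_[r[0],0]-p))
mv(401.5,246.2,p[2],119.7)
E
```

```text
[403.3 244.5 214.6]
lid (320, 200) n 14254 rect c [391.8 237.2] dim [69.8 94.4] ang 30.2 circ [396.8 239.5] d 110.3
[ 14.   -0.5 214.6]
shift cm [ 0.1  0.2 -0. ] turn 0.5
```

View pics/w16.png

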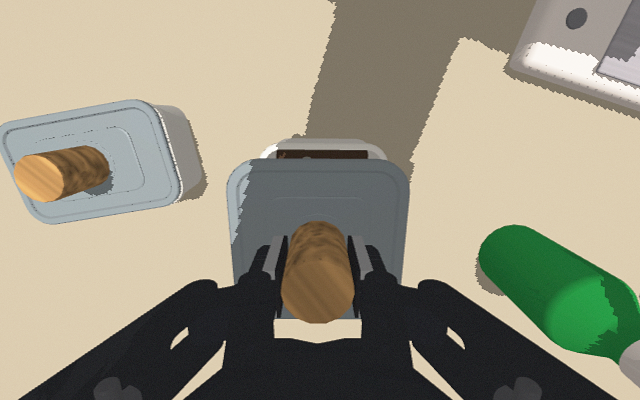

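>>> {"op": "apply_moves", "data": {"targets": [[0.1, 0.2, 2, 0.3], [0, 0, 2, 0], [0, 0, 0.6, 0], [0, 0, 0.4, 0], [0, 0, 0.4, 0], [0, 0, 0.3, 0], [0, 0, 0, 0]]}}

```text
time_s: 25.75
eef_pos: [400.8, 245.6, 157.2]
ee_rot: [0.0, -0.257, 0.966, 0.0]
force: [0.1, -0.8, -0.4]
grip_width: 0.36
```

>>> {"op": "apply_moves", "data": {"targets": [[0, 0, 0.2, 0], [0, 0, 0.2, 0], [0, 0, 0.1, 0], [0, 0, 0, 0]]}}

```text
time_s: 26.15
eef_pos: [400.7, 245.6, 152.2]
ee_rot: [0.0, -0.257, 0.966, 0.0]
force: [-0.3, 0.2, 0.4]
grip_width: 0.364
```

>>> {"op": "apply_moves", "data": {"targets": [[0, 0, 0.1, 0], [0, 0, 0.1, 0], [0, 0, 0, 0], [0, 0, 0, 0]]}}

```text
time_s: 26.55
eef_pos: [400.7, 245.6, 151.9]
ee_rot: [0.0, -0.257, 0.966, -0.0]
force: [-8.9, -3.4, 22.8]
grip_width: 0.362
```

Contact at 151.9, which is the expected home height. I'll release.

>>> {"op": "apply_moves", "data": {"targets": [[0, 0, 0, 0], [0, 0, 0, 0], [0, 0, 0, 0], [0, 0, 0, 0], [0, 0, -2, 0], [0, 0, -4, 0], [0, 0, -4, 0], [0, 0, 0, 0]], "grip": 8.5}}

```text
time_s: 27.35
eef_pos: [402.1, 246.1, 254.6]
ee_rot: [0.004, -0.257, 0.966, 0.0]
force: [-0.0, 0.4, -0.7]
grip_width: 0.992
```

```bash
python3 - <<'E'
from seg import *
c=snap('wrist','w17.png'); m,P,r,cc=seg(c,(320,200),70,'lid',80)
s=snap('scene')['img'][...,::-1]; d=snap('side')['img'][...,::-1]
cv2.imwrite('pics/fin1.png',cv2.resize(s[150:280,190:460],(800,385),interpolation=cv2.INTER_CUBIC))
cv2.imwrite('pics/fin2.png',cv2.resize(d[140:310,230:400],(600,600),interpolation=cv2.INTER_CUBIC))
E
```

```text
lid (320, 200) n 8105 rect c [401.8 245.6] dim [95.9 95.9] ang 29.9 circ [401.9 245.8] d 120.5
```

View pics/w17.png

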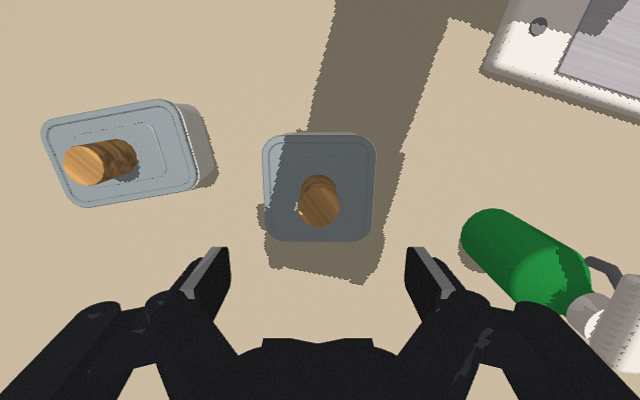

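View pics/fin1.png

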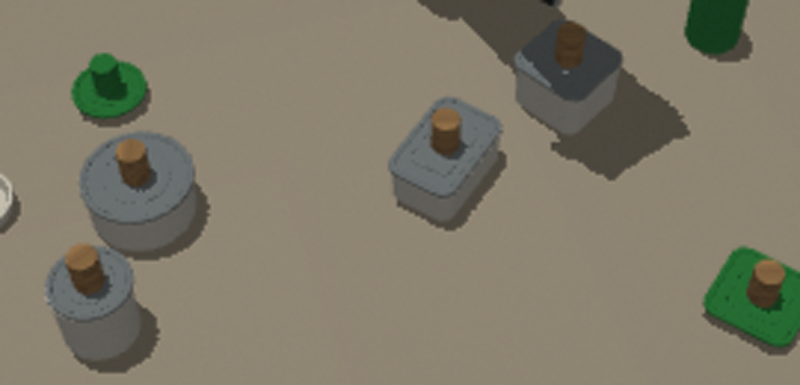

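View pics/fin2.png

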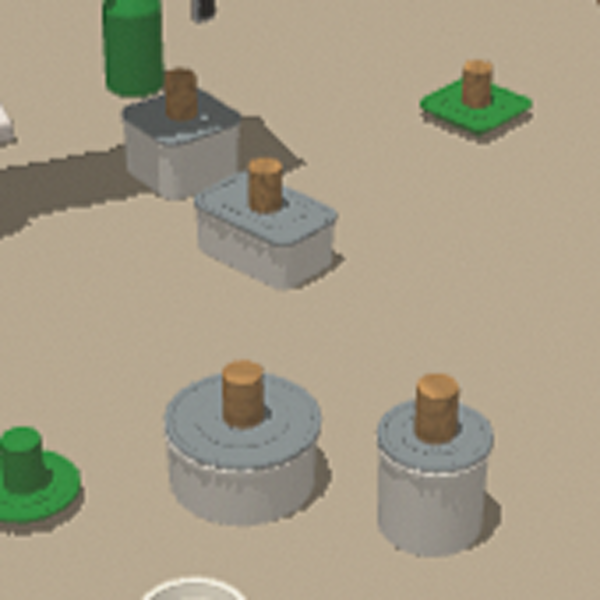

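All four lids look flat and centred, and the gripper is clear. I'll hand in now.

>>> {"op": "apply_moves", "data": {"targets": [[0, 0, -3, 0], [0, 0, -3, 0], [0, 0, 0, 0], [0, 0, 0, 0], [0, 0, 0, 0]]}}

```text
time_s: 28.0
eef_pos: [400.3, 245.4, 308.4]
ee_rot: [-0.002, -0.257, 0.966, -0.0]
force: [-0.4, 0.5, -0.4]
grip_width: 1.0
```

```bash
python3 -c "
from h import *
s=readout.sense(); print(s['time_s'],s['eef_pos'],s['force'])
print(ctrl.finish_job())"
```

```text
28.0 [400.31288975 245.41009562 308.3895113 ] [-0.43469895  0.45179411 -0.3641487 ]
the job is handed in; nothing more can be done
None
```

All four grey lids (small, large, oblong, square) are on their matching tubs, and I handed the job in at 28.0 s. `ctrl.finish_job()` reports no verdict, so what follows is from my own measurements.

- **Seating:** each lid stopped at its expected home height, with the wrist reading 5–24 N. After release, the wrist camera put each lid centre within about 2 mm of where its tub measured before placing. The square and oblong lids were turned to within about 0.5° of their tubs.
- **Pictures:** the last scene and side pictures show all four lids flat on upright tubs. I judged levelness by eye; I did not measure it.
- **Bystanders:** the arm never went near the spray bottle or the water dish. The two green look-alike lids were left alone, and the gripper ended open and clear of everything.
- **Disagreements:** the trained networks' first positions were 20–40 mm apart between the two cameras, so I used them only as a rough guide and measured outlines from the wrist camera instead. My first fit of the oblong tub failed because it stood in the arm's shadow, and I remeasured it. The large lid's centre varied by about 2 mm between views, within the plug's play.

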